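Wedge the rocking drill fixture steady

ROBOT

A 7-joint arm with a two-finger parallel gripper is mounted at the origin on the work surface. World frame = base frame: x ahead of the robot, y to its left, z up, the work surface at z = 0. Lengths are in m, angles in rad, forces in N, time in s.
With the tool pointing down it reaches from about 0.425 to 0.95 m from the base axis. Payload 16.7 kg.
Tool frame: the origin (TCP) lies at the very end of the fingers, on their centre line; the grasp point (between the pads) lies 19 mm behind it (bot.hold_point_z is the distance from the TCP to the grasp point, in m); x points along the fingers, y is the direction in which the jaws open and shut, and the axes are right-handed (so a half turn about x gives the same grasp; the last joint's range is limited). The gripper opens to 94 mm and grips with 3 to 60 N. Pads are 16 mm wide; open, the fingers measure 119 mm over their backs; the gripper's body (75 mm by 177 mm) begins 78 mm behind the grasp point.
Start: joints at [0.991, 0.426, 0.074, 1.606, -0.034, 1.111, -0.067], TCP at [0.282, -0.613, 0.205] pointing down, gripper open.
Joint ranges: [-2.85, 2.85], [-0.5, 2.14], [-1.23, 1.37], [0.21, 2.46], [-1.02, 4.16], [0.16, 2.05], [-2.73, 2.73]. Speed limits (rad/s): [1.89, 1.89, 2.39, 2.39, 3.01, 3.01, 3.01].

INTERFACE

Orientations are given as [roll, pitch, yaw] about the fixed x, y, z axes, in that order (R = Rz(yaw) Ry(pitch) Rx(roll)).
In Python, from rig import bot gives the robot as it stands.
- The arm moves only by the shell command python3 -m handwheel 'ROWS' [FORCE]. ROWS is text: rows parted by semicolons, each of 7 numbers parted by spaces: the shift along the tool's x, y, z in m, then the turn, a rotation vector about the tool's x, y, z in rad, then the finger opening in m, from 0 to 0.094. In form: dx dy dz wx wy wz jaw; .... A call has 1 to 5 rows; each row shifts and turns the commanded pose from where the row before left it, along the tool's axes as they then stand; what a row does not reach is not made up. A row lasts 1/12 s, in which the tool goes at most 41.7 mm and 7.16 degrees, less where a joint would pass 70% of its speed; a pose out of reach is approached as far as the arm can. A call with a gripper value outside its range is refused whole. The fingers move at their own pace and stop on an object; FORCE is the grip in N (left out, the last holds). Time passes only in rows, so rows that do not move let the fingers close. It gives the time, the measured TCP pose, the force and the opening at its end, in the units of the state.
- bot.read_state(): the state, without advancing time (a new reading comes with each control period).
- bot.get_image(name): name is "scene" or "top" or "wrist"; returns (picture, depth): 480x640x3 uint8, red, green, blue; 480x640 float32, m along the optical axis (not along the pixel's ray), 0 where there is no reading.
- bot.camera_params(name): a dict with "fovy" (degrees; the focal length in pixels is half the picture's height over the tangent of half this angle, whatever the lens; pixels are square), "cx", "cy" (the principal point, pixels), "eye" and "rotation" of the camera in the world; the wrist camera has in their place "hand_eye" (4x4, takes a point from camera to tool coordinates, whose origin is the TCP and whose axes are the tool frame's). Camera axes: x right, y down, z forward; pixel columns grow to the right and rows downward; lengths in m; the calibration is good to about 2 mm. A picture is of the moment at which its call begins: read the wrist's pose just before it. camera_params takes no time and is no camera call.
- bot.job_done(): hands the job in, once; it reports no verdict.
The state is a dict: "time_s": time; "joint_pos": joint angles; "qd": joint speeds; "tau": joint torques, N m; "tool_pos": TCP position; "orientation": TCP orientation; "ft_force": force on the tool from outside, world axes, zero at the start; "moment": the same for the moment, N m; "width": finger opening in m.
Only numpy, scipy, OpenCV 4.12 (cv2) and the standard library are available. Lean on these libraries where they do the work, as an engineer would, in place of code of your own. Each camera call takes 0.05 s, during which the arm holds its last target.

TASK

The grey fixture box on the bench rocks because the corner nearest the wooden wedge has lost its rubber foot. With the fingers, push the wedge along the bench, thin end first, under the bare stud at that corner until it is snug and the box no longer rocks, without jacking the box up or shoving it along; then press down firmly (10 to 20 N) on top of that corner for a second to prove that it stays put, and move clear. Do not pick up the wedge or the box, and leave the other things on the bench where they are.

Things in the scene. Friction and masses are not known exactly. Their poses are not given: they have to be found in the camera images.
- fixture: Loose grey box, aluminium top, 150 (x) by 210 (y) mm, top 73 and underside 28 mm above the bench, 2.2 kg. Origin at bench level under its middle. Rubber feet (28 mm wide and high) at (-50,80), (50,-80), (-50,-80) mm; at (50,80) only a bare stud. It rests level on the three feet. A clamp stands on top near (-45,-70) mm, up to 130 mm above the bench, and a 14 mm flange on the top's -x edge.
- loose_corner (a point): Point on the box's flat top, straight above the bare stud (25 mm in from both edges): the place to press. 73 mm above the bench while the box stands level. Unwedged, pressing here with more than about 4 to 7 N tips the box over its other diagonal until the stud meets what is below.
- far_corner (a point): Point on the box's top plate plane (73 mm above the bench when level) above the rubber foot diagonally opposite to the stud, beneath the clamp; it rises when the stud's corner is pressed down.
- stud_ball (a point): Centre of the round steel end (ball of 9 mm radius) of the bare stud under the box's (+50,+80) mm corner. The stud is screwed in by a different amount each time: the ball's lowest point is 8 to 16 mm above the bench while the box stands level. It does not move in the box during the job.
- wedge: Plain wooden wedge lying flat, 130 mm long, 50 wide, about 90 g; 3 mm high at the thin end, 27 at the thick end, a flat upright face. Origin at the middle of its underside; x points to the thin end (at +65 mm). It starts on the box's +y side, thin end roughly towards the stud, 40 to 90 mm short of it. Slides at about 1 N; once snug, driving it on takes over about 5 N. It does not slip back.
- wedge_face (a point): Middle of the wedge's sloping top face, 15 mm above its underside. x points down the slope to the thin end, y across, z straight out of the face. The stud touches the wedge when stud_ball's centre is 9 mm out along this z.
- wedge_back (a point): Middle of the upright face at the thick end of the wedge (65 mm behind its origin, 13 mm above its underside): the face to push. Axes as the wedge.
- tape: Roll of dark tape lying flat, 90 mm across, 25 mm high; bystander. Origin under its centre.
- marker: Yellow marker pen lying down, 130 mm long, 15 mm thick; bystander. Origin under its middle, x along it.
- flat_bar: Short aluminium flat bar, 100 by 25 by 12 mm; bystander. Origin under its middle, x along it.
- driver: Screwdriver with black handle, lying; bystander.
- spray: White bottle, 66 mm across, 120 mm high; bystander. Origin under its centre.
- jar: Pale jar with a lid, 60 mm across, 70 mm high; bystander. Origin under its centre.
Mind the look-alikes: they are no part of the job. Several things have the shape of the wedge; the one meant has the colours described above.

How it is judged:
On the way, in this order (a step that is already met when the one before it is completed fails the run):
1. the wedge is under the bare stud, closing the gap to it (z of stud_ball in the frame of wedge_face between 0.006 and 0.012 m and y of stud_ball in the frame of wedge_face between -0.024 and 0.024 m and x of stud_ball in the frame of wedge_face between -0.064 and 0.064 m), for 0.2 s.
2. the fingers press down on the wedged corner with over 7 N, the wedge carries it and the box stays level within 3 mm (all of step 1 and height (world z) of loose_corner between 0.07 and 0.0765 m and height (world z) of far_corner between 0.07 and 0.0765 m and contact force between the fingers and fixture above 7 N and contact force between wedge and fixture above 1 N and horizontal distance between the grasp point and loose_corner below 0.06 m), for 0.3 s.
At the end, for the whole second after the job is handed in: The stud stands over the wedge's sloping face with less than 2.5 mm of gap, both diagonal corners of the top are within 3 mm below and 3.5 mm above their level height, the box is within 20 mm of where it stood, and everything is at rest, the wedge flat on the bench (z of stud_ball in the frame of wedge_face between 0.006 and 0.0115 m and y of stud_ball in the frame of wedge_face between -0.024 and 0.024 m and x of stud_ball in the frame of wedge_face between -0.064 and 0.064 m and height (world z) of loose_corner between 0.07 and 0.0765 m and height (world z) of far_corner between 0.07 and 0.0765 m and distance of fixture from where it was at the start of the episode below 0.02 m and angle between wedge's own z axis and vertical below 0.05 rad and linear speed of each of fixture, wedge below 0.01 m/s); the robot touches nothing.
It fails at once if the wedge is lifted off the bench (10 mm) or tipped over (height (world z) of wedge above 0.01 m or angle between wedge's own z axis and vertical above 0.25 rad).
It fails at once if the box is lifted (its middle 12 mm up) or shoved more than 40 mm (height (world z) of fixture above 0.012 m or distance of fixture from where it was at the start of the episode above 0.04 m).
It fails at once if a bystander is moved more than 20 mm (distance of any of tape, marker, flat_bar, driver, spray, jar from where it was at the start of the episode above 0.02 m).
It fails at once if the box is struck or pressed with over 60 N (contact force between the fingers and fixture above 60 N).
It also fails if it takes over 58 s, if anything falls off the work surface, if the arm or the gripper's body presses on something with over 40 N, if the wrist force passes 120 N, or if a joint passes its speed limit or range.

## Working session

There is one attempt and no reset: what is moved stays moved. The work goes in short steps, Python scripts to look and compute and a shell command to move; the robot and the scene stay as the last step left them, time stands still between calls to the robot, and variables do not carry over. Pictures are saved under pics/ and viewed, and the job is handed in when it is done.

```bash
ls; mkdir -p pics
python3 - <<'E'
from rig import bot
import cv2
s=bot.read_state(); print(s)
for n in ("scene","top","wrist"):
    im,d=bot.get_image(n); cv2.imwrite(f"pics/{n}0.png",im[:,:,::-1])
    import numpy as np; np.savez(f"pics/{n}0.npz",im=im,d=d); print(n,bot.camera_params(n),(d>0).mean())
E
```

```text
pics
{'time_s': 0.0, 'joint_pos': array([ 0.99051433,  0.42673057,  0.07387107,  1.60661566, -0.03410127,
        1.11080375, -0.06711187]), 'qd': array([ 0.0004818 ,  0.00049479, -0.00138703, -0.0010473 , -0.00034596,
        0.00072249,  0.00089499]), 'tau': array([-1.60904765e-04, -9.35811067e+01,  3.66672054e+00, -4.54197907e+01,
       -4.89854661e-02,  1.99496176e-02,  3.28829708e-05]), 'tool_pos': array([ 0.28164033, -0.61294437,  0.20477337]), 'orientation': array([-1.49123737,  1.56949904,  2.08107454]), 'ft_force': array([-0.07782058,  0.11171699, -0.37611399]), 'moment': array([-0.02301182,  0.01375912,  0.02533633]), 'width': 0.09417034232434196}
scene {'fovy': 54.473065740004735, 'cx': 311.3293144609032, 'cy': 242.0698225220968, 'eye': array([ 1.15732322, -0.28582527,  0.69939656]), 'rotation': array([-2.33726761,  0.00581394,  1.1081002 ])} 0.9958040364583334
top {'fovy': 42.34135592345282, 'cx': 311.73157065200866, 'cy': 236.03895332142935, 'eye': array([0.38348067, 0.02212758, 1.48051656]), 'rotation': array([-3.0260673 , -0.02002898, -1.55083019])} 0.995869140625
wrist {'fovy': 70.01907823589099, 'cx': 317.7782829252789, 'cy': 241.98554961703653, 'hand_eye': array([[ 2.74631710e-04, -2.45136604e-01,  9.69488509e-01,
        -1.79044040e-01],
       [ 9.99999960e-01,  1.39696046e-04, -2.47952485e-04,
        -5.03525009e-04],
       [-7.46514809e-05,  9.69488538e-01,  2.45136633e-01,
        -7.08133305e-02],
       [ 0.00000000e+00,  0.00000000e+00,  0.00000000e+00,
         1.00000000e+00]])} 0.9960384114583334
```

View pics/scene0.png

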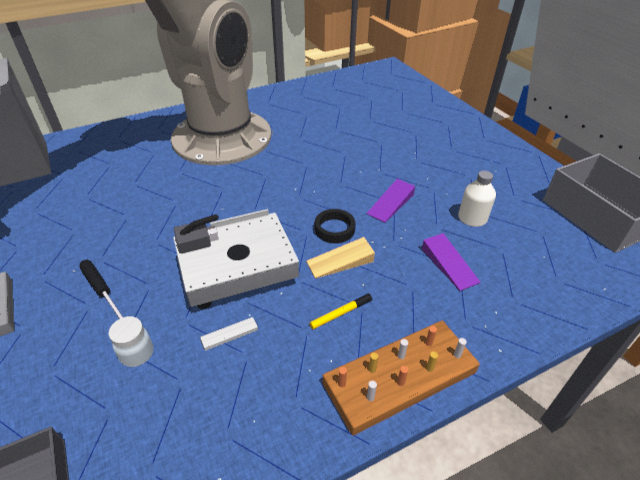

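View pics/top0.png

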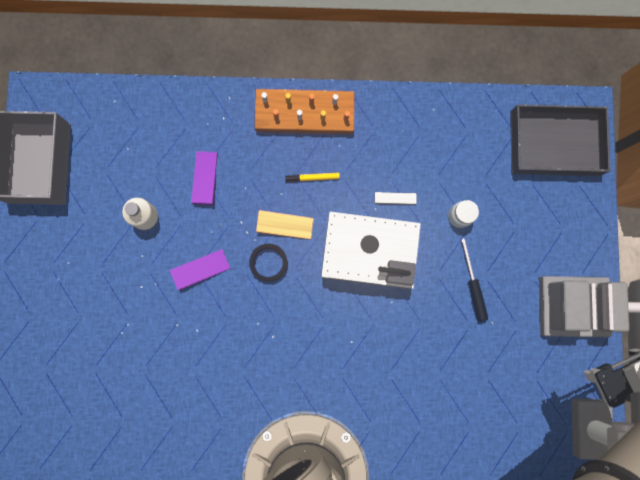

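The wooden wedge is the pale tan one at top-view pixel (285,225), which is (341,258) in the scene view. The two purple ones, at (204,178) and (200,270), have the wedge's shape but the wrong colour. Next I confirm this in a crop and measure.

```bash
cat > h.py <<'E'
import numpy as np, cv2
from rig import bot
from scipy.spatial.transform import Rotation as R
def rot(o): return R.from_euler('xyz',o).as_matrix()
def cam(n,s=None):
    p=bot.camera_params(n); f=240/np.tan(np.radians(p['fovy'])/2)
    K=np.array([[f,0,p['cx']],[0,f,p['cy']],[0,0,1]])
    if n=='wrist':
        H=p['hand_eye']; T=rot(s['orientation']); return K,T@H[:3,:3],T@H[:3,3]+s['tool_pos']
    return K,rot(p['rotation']),np.array(p['eye'])
def plane(C,uv,z):
    K,Rm,e=C; uv=np.atleast_2d(uv).astype(float)
    d=(np.c_[uv,np.ones(len(uv))]@np.linalg.inv(K).T)@Rm.T
    return e+d*((z-e[2])/d[:,2])[:,None]
def proj(C,P):
    K,Rm,e=C; q=(np.atleast_2d(P)-e)@Rm@K.T; return q[:,:2]/q[:,2:]
def cloud(C,d):
    K,Rm,e=C; v,u=np.mgrid[:480,:640]; r=np.stack([u,v,np.ones_like(u)],-1).reshape(-1,3)@np.linalg.inv(K).T
    return (r*d.reshape(-1,1)@Rm.T+e).reshape(480,640,3)
E
python3 - <<'E'
from h import *
s=bot.read_state(); print(rot(s['orientation']).round(3))
for n in('scene','top'):
    z=np.load(f'pics/{n}0.npz'); im,d=z['im'],z['d']; C=cam(n); P=cloud(C,d)
    print(n, 'R',C[1].round(2).tolist())
    hsv=cv2.cvtColor(im,cv2.COLOR_RGB2HSV)
    x,y,w,h=(300,230,85,55) if n=='scene' else (250,205,70,40)
    m=np.zeros((480,640),np.uint8); sub=hsv[y:y+h,x:x+w]
    m[y:y+h,x:x+w]=((sub[...,0]>10)&(sub[...,0]<35)&(sub[...,1]>50)&(sub[...,2]>120))*255
    Q=P[m>0]; print('wedge px',(m>0).sum(),'z pct',np.percentile(Q[:,2],[2,25,50,75,98]).round(4),'mean',Q.mean(0).round(4))
    # bench height near
    print('bench',np.median(P[300:330,300:330,2]))
    c=max(cv2.findContours(m,0,2)[0],key=cv2.contourArea); r=cv2.minAreaRect(c); print(r,cv2.boxPoints(r).round(1).tolist())
    # slope fit
    A=np.c_[Q[:,:2],np.ones(len(Q))]; k=np.linalg.lstsq(A,Q[:,2],rcond=None)[0]; print('plane',k)
    big=cv2.resize(im[y-30:y+h+30,x-30:x+w+90],None,fx=3,fy=3,interpolation=2)[:,:,::-1]; cv2.imwrite(f'pics/crop_{n}.png',big[:600,:800])
E
```

```text
[[-0.001  0.418 -0.909]
 [ 0.001 -0.909 -0.418]
 [-1.    -0.001  0.   ]]
scene R [[0.45, 0.62, -0.65], [0.89, -0.31, 0.32], [-0.01, -0.72, -0.69]]
wedge px 1466 z pct [-0.0012  0.0062  0.0119  0.0181  0.0253] mean [0.5898 0.0624 0.0153]
bench -0.0012002205893946738
((341.5300598144531, 259.57244873046875), (25.999977111816406, 65.78412628173828), 67.45694732666016) [[306.20001220703125, 260.20001220703125], [366.8999938964844, 235.0], [376.8999938964844, 259.0], [316.1000061035156, 284.20001220703125]]
plane [ 0.97752968 -0.08448348 -0.55599746]
top R [[0.02, -0.99, 0.12], [-1.0, -0.02, -0.02], [0.02, -0.12, -0.99]]
wedge px 1194 z pct [-0.0013  0.008   0.0144  0.0206  0.0287] mean [0.58   0.0621 0.0167]
bench -0.00019014373617376457
((284.3399658203125, 224.61997985839844), (55.437171936035156, 21.77889060974121), 8.13010311126709) [[255.39999389648438, 231.5], [258.3999938964844, 209.89999389648438], [313.29998779296875, 217.8000030517578], [310.20001220703125, 239.3000030517578]]
plane [-1.65373927  0.25520636  0.96000916]
```

View pics/crop_scene.png

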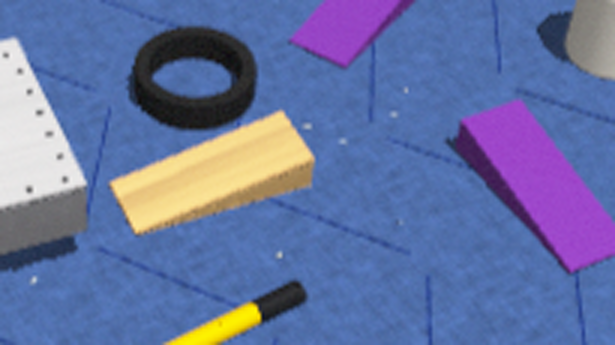

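View pics/crop_top.png

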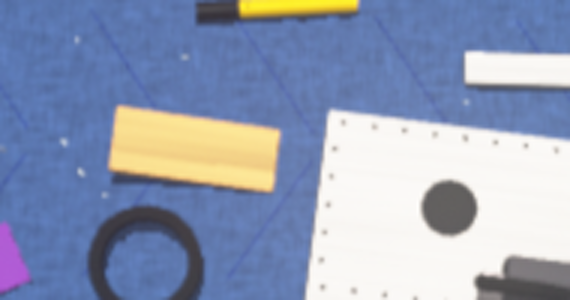

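```bash
cat > meas.py <<'E'
from h import *
import sys
def wedge(C,corners): # thick+x, thick-x, thin+x, thin-x  pixels
    tk=plane(C,corners[:2],.027); tn=plane(C,corners[2:],.003)
    return tk,tn
def boxtop(im,C,z=.073,roi=(315,205,430,295)):
    hsv=cv2.cvtColor(im,cv2.COLOR_RGB2HSV); x0,y0,x1,y1=roi
    m=np.zeros((480,640),np.uint8); m[y0:y1,x0:x1]=((hsv[...,1]<45)&(hsv[...,2]>165))[y0:y1,x0:x1]*255
    m=cv2.morphologyEx(m,cv2.MORPH_CLOSE,np.ones((5,5)))
    c=max(cv2.findContours(m,0,2)[0],key=cv2.contourArea)
    return m,c
E
python3 - <<'E'
from meas import *
z=np.load('pics/top0.npz'); im,d=z['im'],z['d']; C=cam('top'); P=cloud(C,d)
tk,tn=wedge(C,[(259,210),(256,231),(313.3,218),(311,239)])
print(tk.round(4),tn.round(4)); b=tk.mean(0);t=tn.mean(0); print('len',np.linalg.norm((t-b)[:2]),'dir deg',np.degrees(np.arctan2(*(t-b)[[1,0]])),'w',np.linalg.norm(tk[0]-tk[1]))
m,c=boxtop(im,C); 
W=plane(C,c.reshape(-1,2),.073); r=cv2.minAreaRect(W[:,:2].astype(np.float32)*1000); print('box rect mm',r,cv2.boxPoints(r))
print('top z',np.median(P[225:240,345:355,2]))
# dense line fits of left (+y) and upper (+x) edges
ang=None
pts=[]
for v in range(220,275):
    u=np.where(m[v,315:380])[0]; 
    if len(u): pts.append((315+u[0]-.5,v))
L=plane(C,pts,.073)[:,:2]; pl=[]
for u in range(338,412):
    v=np.where(m[205:240,u])[0]
    if len(v): pl.append((u,205+v[0]-.5))
T=plane(C,pl,.073)[:,:2]
fl=cv2.fitLine((L*1000).astype(np.float32),cv2.DIST_HUBER,0,.01,.01).ravel(); ft=cv2.fitLine((T*1000).astype(np.float32),cv2.DIST_HUBER,0,.01,.01).ravel()
print('left(+y edge)',fl,'top(+x edge)',ft)
A=np.c_[fl[:2],-ft[:2]]; k=np.linalg.solve(A,ft[2:]-fl[2:]); cor=fl[2:]+k[0]*fl[:2]; print('corner mm',cor)
E
```

```text
[[0.612  0.1226 0.027 ]
 [0.5618 0.1281 0.027 ]] [[ 0.5993 -0.0069  0.003 ]
 [ 0.5483 -0.0024  0.003 ]]
len 0.1306802741285495 dir deg -95.73619446549823 w 0.05058076058654411
box rect mm ((519.9462890625, -138.31056213378906), (212.26597595214844, 151.63916015625), 83.9187240600586) [[ 433.30975  -235.81404 ]
 [ 584.0956   -251.87856 ]
 [ 606.5828    -40.807083]
 [ 455.797     -24.742569]]
top z 0.07191949267664799
left(+y edge) [ 9.9426931e-01 -1.0690429e-01  5.2777380e+02 -3.2383686e+01] top(+x edge) [ 1.0563792e-01  9.9440467e-01  5.9532629e+02 -1.4617767e+02]
corner mm [606.5155  -40.85003]
```

Top view confirms the wedge: thick back end at about (257,220), thin end at about (312,228) and pointing at the box. The box's stud corner is at about (332,213). The stud is near (0.579,-0.063) and the wedge axis misses it by only about 11 mm. I'll turn the tool first.

```bash
python3 -m handwheel '0 0 0 -0.115 0 0 0.02; 0 0 0 -0.115 0 0 0.02; 0 0 0 -0.115 0 0 0.02; 0 0 0 -0.115 0 0 0.02; 0 0 0 -0.115 0 0 0.02'; python3 -m handwheel '0 0 0 -0.115 0 0 0.02; 0 0 0 -0.115 0 0 0.02; 0 0 0 -0.115 0 0 0.02; 0 0 0 -0.12 0 0 0.02; 0 0 0 0 0 0 0.02'; python3 -c "
from h import *
s=bot.read_state();print(rot(s['orientation']).round(3),s['tool_pos'],s['joint_pos'])"
```

```text
time_s: 0.57
tool_pos: [0.2818, -0.6131, 0.2052]
orientation: [-2.115, 1.57, 2.038]
ft_force: [0.8, 0.7, 0.0]
width: 0.064
time_s: 0.98
tool_pos: [0.2817, -0.6132, 0.2052]
orientation: [-2.809, 1.57, 1.81]
ft_force: [0.4, 0.0, -0.6]
width: 0.0306
[[-0.     0.996 -0.094]
 [ 0.001 -0.094 -0.996]
 [-1.    -0.    -0.001]] [ 0.28165059 -0.61322165  0.20516968] [ 1.14436325  0.43068183 -0.13554555  1.595683    0.06252231  1.12002802
  0.89987238]
```

```bash
python3 -m handwheel '0 0.0094 -0.02 0 0 0 0.02; 0 0.0094 -0.032 0 0 0 0.02; 0 0.0094 -0.032 0 0 0 0.02; 0 0.0094 -0.032 0 0 0 0.02; 0 0.0094 -0.032 0 0 0 0.02'; python3 -m handwheel '0 0.0094 -0.032 0 0 0 0.02; 0 0.0094 -0.032 0 0 0 0.02; 0 0.0094 -0.032 0 0 0 0.02; 0 0.0094 -0.032 0 0 0 0.02; 0 0.0094 -0.032 0 0 0 0.02'; python3 -m handwheel '0 0.0094 -0.032 0 0 0 0.02; 0 0.0094 -0.032 0 0 0 0.02; 0 0.0094 -0.032 0 0 0 0.02; 0 0.0094 -0.032 0 0 0 0.02; 0 0.0094 -0.032 0 0 0 0.02'; python3 -m handwheel '0 0.0094 -0.032 0 0 0 0.02; 0 0.0094 -0.032 0 0 0 0.02; 0 0.0094 -0.032 0 0 0 0.02; 0 0.0094 -0.032 0 0 0 0.02; 0 0.0094 -0.032 0 0 0 0.02'; python3 -m handwheel '0 0.0094 -0.032 0 0 0 0.02; 0 0.0094 -0.032 0 0 0 0.02; 0 0.0094 -0.032 0 0 0 0.02; 0 0.0094 -0.032 0 0 0 0.02; 0 0.0094 -0.02 0 0 0 0.02'
```

```text
time_s: 1.4
tool_pos: [0.3436, -0.4692, 0.2053]
orientation: [-2.866, 1.571, 1.741]
ft_force: [0.6, -0.5, 0.0]
width: 0.0199
time_s: 1.82
tool_pos: [0.4064, -0.3147, 0.2055]
orientation: [2.544, 1.571, 0.868]
ft_force: [1.1, 0.9, -0.3]
width: 0.0199
time_s: 2.23
tool_pos: [0.4691, -0.1602, 0.2056]
orientation: [1.806, 1.571, 0.13]
ft_force: [1.3, -0.9, 0.3]
width: 0.0202
time_s: 2.65
tool_pos: [0.5319, -0.0057, 0.2056]
orientation: [2.298, 1.571, 0.622]
ft_force: [0.4, 0.2, -0.5]
width: 0.0204
time_s: 3.07
tool_pos: [0.5933, 0.139, 0.2054]
orientation: [-2.887, 1.57, 1.722]
ft_force: [-0.3, -0.1, -0.1]
width: 0.0198
```

```bash
python3 -m handwheel '0 0 -0.014 0 0 0 0.02; 0 0 -0.014 0 0 0 0.02; 0 0 0 0 0 0 0.02; 0 0 0 0 0 0 0.02'
python3 - <<'E'
from h import *
s=bot.read_state(); print(s['tool_pos'],s['joint_pos'].round(2),s['ft_force'],rot(s['orientation']).round(3).tolist())
im,d=bot.get_image('wrist'); cv2.imwrite('pics/w1.png',im[:,:,::-1]); np.savez('pics/w1.npz',im=im,d=d,p=s['tool_pos'],o=s['orientation'])
C=cam('wrist',s); print(proj(C,[[.5869,.1254,.027],[.579,-.063,.02],[.6065,-.041,.073],s['tool_pos']]))
E
```

```text
time_s: 3.4
tool_pos: [0.5955, 0.1631, 0.2054]
orientation: [-0.807, 1.57, -2.478]
ft_force: [-0.3, 0.1, -0.2]
width: 0.0199
[0.59548103 0.16307679 0.20538039] [ 0.07  0.39 -0.57  1.71  0.23  1.11 -0.67] [-0.25831725  0.10531825 -0.15728139] [[-0.0, 0.995, -0.101], [-0.0, -0.101, -0.995], [-1.0, -0.0, 0.0]]
[[313.79777657 259.11553073]
 [323.20843373 402.21100249]
 [347.4106782  417.04128971]
 [318.56711345 287.37061127]]
```

View pics/w1.png

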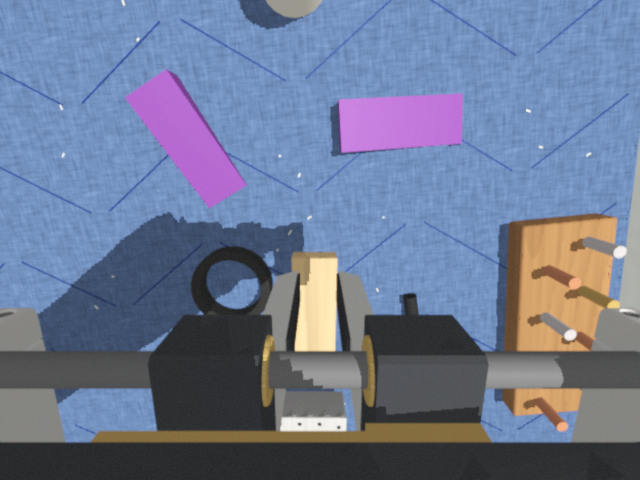

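The wrist view shows the wedge's back edge at about (315,254) between the open fingers, and the tape is clear to its left. I'll back off a little and go down behind the wedge.

```bash
python3 -m handwheel '0.03 -0.003 -0.012 0 0 0 0.02; 0.035 0 0 0 0 0 0.02; 0.035 0 0 0 0 0 0.02; 0.03 0 0 0 0 0 0.02; 0.03 0 0 0 0 0 0.02'; python3 -m handwheel '0.02 0 0 0 0 0 0.02; 0.01 0 0 0 0 0 0.02; 0.006 0 0 0 0 0 0.02; 0 0 0 0 0 0 0.02; 0 0 0 0 0 0 0.02'
python3 - <<'E'
from h import *
for n in('scene','top'):
    im,d=bot.get_image(n); np.savez(f'pics/{n}1.npz',im=im,d=d)
    y,x=(190,260) if n=='scene' else (160,220)
    cv2.imwrite(f'pics/{n}1.png',cv2.resize(im[y:y+130,x:x+200],None,fx=3.5,fy=3.5,interpolation=2)[:,:,::-1])
print(bot.read_state()['ft_force'],bot.read_state()['tool_pos'])
E
```

```text
time_s: 3.87
tool_pos: [0.594, 0.1733, 0.0443]
orientation: [0.262, 1.57, -1.411]
ft_force: [0.8, 0.6, 0.2]
width: 0.0198
time_s: 4.28
tool_pos: [0.5949, 0.1752, 0.0106]
orientation: [1.872, 1.57, 0.2]
ft_force: [-0.7, 0.6, 1.2]
width: 0.0195
[-0.57066769 -0.52396166  0.45392649] [0.59507471 0.17551038 0.01095587]
```

View pics/scene1.png

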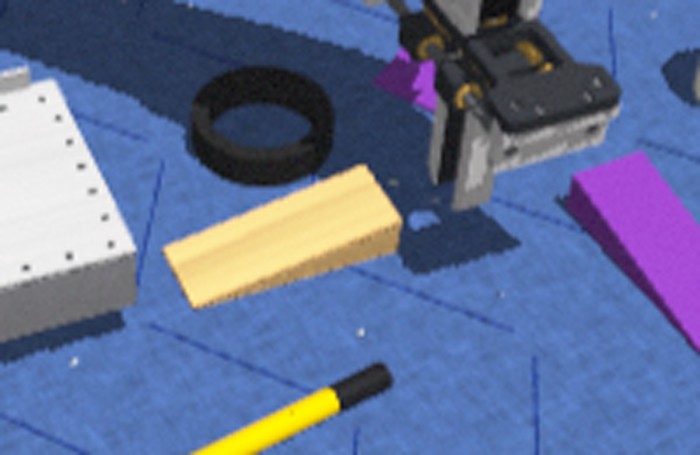

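View pics/top1.png

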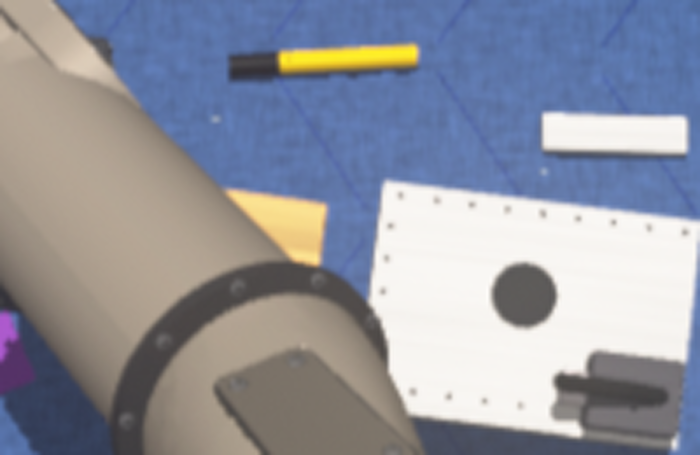

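The fingers stand behind the wedge's upright face, at about (470,190) in the scene crop with the back edge at about (400,230), and they are roughly centred. I start the push and watch the force.

```bash
python3 -m handwheel '0.003 0 0.007 0 0 0 0.02; 0 0 0.007 0 0 0 0.02; 0 0 0.007 0 0 0 0.02; 0 0 0.006 0 0 0 0.02; 0 0 0.005 0 0 0 0.02'; python3 -m handwheel '0 0 0.005 0 0 0 0.02; 0 0 0.005 0 0 0 0.02; 0 0.0003 0.005 0 0 0 0.02; 0 0.0006 0.005 0 0 0 0.02; 0 0.0008 0.005 0 0 0 0.02';  python3 -m handwheel '0 0.0008 0.005 0 0 0 0.02; 0 0.0008 0.005 0 0 0 0.02; 0 0.0008 0.005 0 0 0 0.02; 0 0.0008 0.005 0 0 0 0.02; 0 0 0 0 0 0 0.02'
python3 - <<'E'
from h import *
im,d=bot.get_image('scene'); np.savez('pics/scene2.npz',im=im,d=d)
cv2.imwrite('pics/scene2.png',cv2.resize(im[190:320,230:430],None,fx=4,fy=4,interpolation=2)[:,:,::-1])
print(bot.read_state()['ft_force'],bot.read_state()['tool_pos'])
E
```

```text
time_s: 4.8
tool_pos: [0.591, 0.1423, 0.0066]
orientation: [0.25, 1.571, -1.422]
ft_force: [-0.6, 0.1, 0.3]
width: 0.0197
time_s: 5.22
tool_pos: [0.5902, 0.1182, 0.0065]
orientation: [2.935, 1.571, 1.264]
ft_force: [-0.6, 1.0, 1.0]
width: 0.0204
time_s: 5.63
tool_pos: [0.5915, 0.0969, 0.0064]
orientation: [-0.085, 1.57, -1.757]
ft_force: [0.2, -0.6, 0.4]
width: 0.0201
[-0.86836819  0.3529498  -0.35388029] [0.59140729 0.09752944 0.00646   ]
```

View pics/scene2.png

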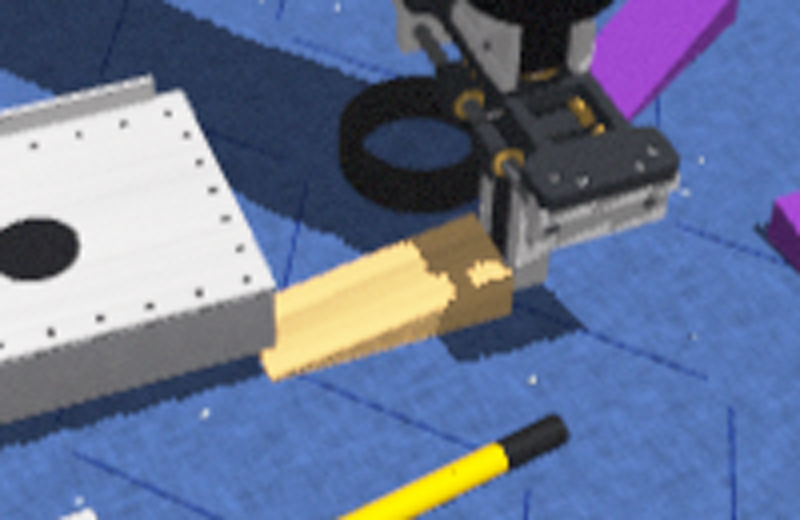

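```bash
cat > chk.py <<'E'
from h import *
C=cam('scene')
def ck(thin_b,back_b,back_t,back_t2,stud=np.array([.579,-.0631])):
    a=plane(C,thin_b,0)[0];b=plane(C,back_b,0)[0];c=plane(C,back_t,.027)[0];e=plane(C,back_t2,.027)[0]
    print('thin',a.round(4),'backbot',b.round(4),'backtop',c.round(4),'backtop-x',e.round(4),'len',np.linalg.norm(a-b).round(4),'w',np.linalg.norm(c-e).round(4))
    d=(a-b)[:2]; d/=np.linalg.norm(d); n=np.array([-d[1],d[0]]) # n: wedge y axis (left of x)
    mid=(b[:2]+c[:2])/2 - n*.025 ; print('dir',np.degrees(np.arctan2(d[1],d[0])),'back mid',mid,'n',n)
    r=stud-mid; print('stud along from back',r@d,'lateral',r@n)
E
python3 -c "
from chk import *
ck((297.5,285.2),(358,269),(358,257.5),(348.7,243.5))"
```

```text
thin [ 0.603  -0.0444  0.    ] backbot [0.6193 0.0843 0.    ] backtop [0.613  0.0861 0.027 ] backtop-x [0.5694 0.0895 0.027 ] len 0.1297 w 0.0437
dir -97.23146702980107 back mid [0.59134546 0.08835193] n [ 0.99204572 -0.12587809]
stud along from back 0.15180126035608005 lateral 0.006817213586560327
```

The wedge has reached the box edge, with the thin +x corner at crop (270,381). The stud is 152 mm ahead of the wedge's back and about 7 mm off its axis. I carry on, monitoring the force.

```bash
python3 -m handwheel '0 0.0006 0.005 0 0 0 0.02; 0 0.0006 0.005 0 0 0 0.02; 0 0.0006 0.005 0 0 0 0.02; 0 0.0006 0.005 0 0 0 0.02; 0 0.0006 0.005 0 0 0 0.02';  python3 -m handwheel '0 0.0006 0.005 0 0 0 0.02; 0 0.0006 0.005 0 0 0 0.02; 0 0.0006 0.004 0 0 0 0.02; 0 0.0004 0.003 0 0 0 0.02; 0 0 0 0 0 0 0.02'; python3 -m handwheel '0 0 0.002 0 0 0 0.02; 0 0 0 0 0 0 0.02;0 0 0 0 0 0 0.02'
```

```text
time_s: 6.1
tool_pos: [0.5919, 0.0725, 0.0065]
orientation: [1.677, 1.571, 0.006]
ft_force: [-0.1, 0.5, -0.3]
width: 0.0197
time_s: 6.52
tool_pos: [0.5924, 0.0551, 0.0065]
orientation: [-0.134, 1.571, -1.806]
ft_force: [-1.1, -0.2, -0.3]
width: 0.0197
time_s: 6.77
tool_pos: [0.5921, 0.0541, 0.0065]
orientation: [-3.058, 1.571, 1.554]
ft_force: [0.4, -0.4, 0.3]
width: 0.02
```

Run:
```python
from h import *
im,d=bot.get_image('scene'); np.savez('pics/scene3.npz',im=im,d=d)
cv2.imwrite('pics/scene3.png',cv2.resize(im[190:320,230:430],None,fx=4,fy=4,interpolation=2)[:,:,::-1])
print(bot.read_state()['ft_force'],bot.read_state()['tool_pos'])
```

```text
[ 0.65588877  0.73576168 -0.63572153] [0.59211898 0.05423272 0.00651928]
```

View pics/scene3.png

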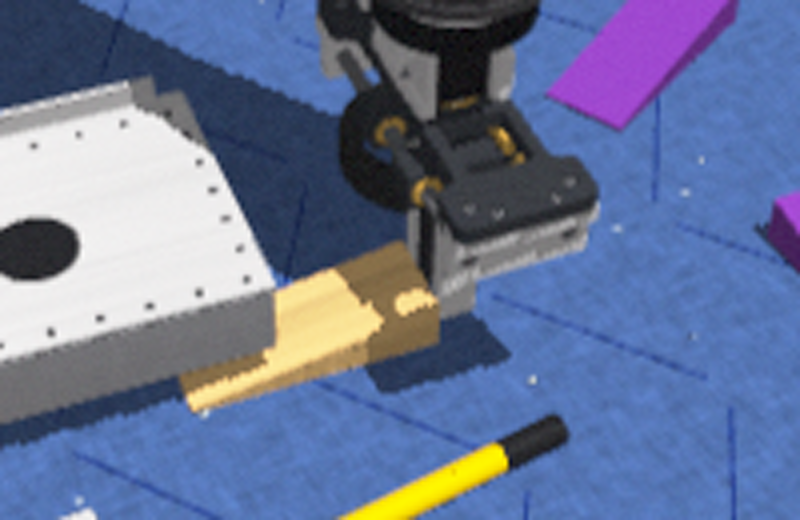

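```bash
python3 -c "
from chk import *
f=lambda x,y:(x/4+230-.4,y/4+190-.4)
ck(f(194,412),f(438,345),f(438,295),f(405,240))"
```

```text
thin [ 0.6031 -0.0861  0.    ] backbot [0.6183 0.0409 0.    ] backtop [0.61   0.0444 0.027 ] backtop-x [0.5685 0.0481 0.027 ] len 0.1279 w 0.0416
dir -96.84362123480821 back mid [0.58935436 0.04560995] n [ 0.99287508 -0.11915991]
stud along from back 0.10916922801592216 lateral 0.002673284431965654
```

```bash
python3 -m handwheel '0 0 0.002 0 0 0 0.02; 0 0 0.002 0 0 0 0.02; 0 0 0.002 0 0 0 0.02';python3 -m handwheel '0 0 0.002 0 0 0 0.02; 0 0 0.001 0 0 0 0.02' | grep -E "pos|force"; python3 -m handwheel '0 0 0.002 0 0 0 0.02; 0 0 0.001 0 0 0 0.02'| grep -E "pos|force"; python3 -m handwheel '0 0 0.002 0 0 0 0.02; 0 0 0.001 0 0 0 0.02'| grep -E "pos|force"
```

```text
time_s: 7.07
tool_pos: [0.5916, 0.048, 0.0065]
orientation: [2.689, 1.571, 1.018]
ft_force: [-0.4, 0.8, 0.5]
width: 0.0194
tool_pos: [0.5912, 0.0447, 0.0065]
ft_force: [0.6, 0.2, -1.0]
tool_pos: [0.5909, 0.0418, 0.0065]
ft_force: [0.7, 0.7, 0.2]
tool_pos: [0.5906, 0.0388, 0.0065]
ft_force: [0.5, 0.2, 1.1]
```

```bash
python3 -m handwheel '0 0 0.002 0 0 0 0.02; 0 0 0.001 0 0 0 0.02' | grep -E "pos|force"; python3 -m handwheel '0 0 0.002 0 0 0 0.02; 0 0 0.001 0 0 0 0.02'| grep -E "pos|force"; python3 -m handwheel '0 0 0.002 0 0 0 0.02; 0 0 0.001 0 0 0 0.02'| grep -E "pos|force"
```

```text
tool_pos: [0.5905, 0.0368, 0.0066]
ft_force: [1.0, 7.4, 0.1]
tool_pos: [0.5904, 0.0348, 0.0067]
ft_force: [1.3, 9.0, -1.5]
tool_pos: [0.5903, 0.0319, 0.0067]
ft_force: [2.2, 8.7, -0.7]
```

The force jumped to 7–9 N at y≈0.037, so the wedge is snug. I stop here and check both the wedge and the box.

```bash
python3 -m handwheel '0 0 0 0 0 0 0.02; 0 0 -0.004 0 0 0 0.02; 0 0 -0.004 0 0 0 0.02; 0 0 0 0 0 0 0.02' | grep -E "time|pos|force"
python3 - <<'E'
from h import *
im,d=bot.get_image('scene'); np.savez('pics/scene4.npz',im=im,d=d)
cv2.imwrite('pics/scene4.png',cv2.resize(im[190:320,230:430],None,fx=4,fy=4,interpolation=2)[:,:,::-1])
im0=np.load('pics/scene3.npz')['im']
C=cam('scene')
d0=np.load('pics/scene0.npz')['d']
a,b=cloud(C,d0),cloud(C,d)
for (u,v) in [(285,255),(270,270),(200,280),(190,265),(255,225)]:
    print((u,v),*(np.median(q[v-3:v+4,u-3:u+4].reshape(-1,3),0).round(4) for q in (a,b)))
E
```

```text
time_s: 8.4
tool_pos: [0.5905, 0.0389, 0.0065]
ft_force: [0.7, -0.3, -0.1]
(285, 255) [ 0.5809 -0.0583  0.071 ] [ 0.5811 -0.0574  0.0714]
(270, 270) [ 0.6007 -0.097   0.0682] [ 0.6015 -0.0977  0.0695]
(200, 280) [ 0.5695 -0.2201  0.0716] [ 0.5689 -0.2198  0.071 ]
(190, 265) [ 0.5258 -0.2255  0.071 ] [ 0.5251 -0.2258  0.0712]
(255, 225) [ 0.4761 -0.0768  0.071 ] [ 0.4753 -0.0771  0.0712]
```

View pics/scene4.png

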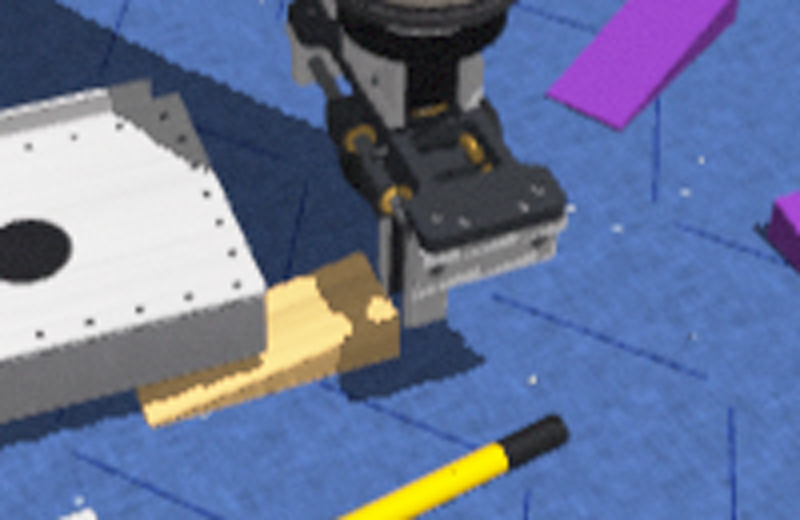

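```bash
python3 -c "
from chk import *
f=lambda x,y:(x/4+230-.4,y/4+190-.4)
a=plane(C,f(275,291),.073)[0];b=plane(C,f(265,292),.073)[0];print('corner',a,b,(b-a)[:2])
s=np.array([.579,-.0631])+(b-a)[:2]
print(s);ck(f(150,428),f(399,357),f(399,309),f(360,251),s)
c=plane(C,f(104,90),.087)[0];print(c)"
```

```text
corner [ 0.61115635 -0.04434771  0.073     ] [ 0.60964295 -0.04875588  0.073     ] [-0.0015134  -0.00440817]
[ 0.5774866  -0.06750817]
thin [ 0.6027 -0.1091  0.    ] backbot [0.6166 0.0196 0.    ] backtop [0.6097 0.0227 0.027 ] backtop-x [0.5652 0.0239 0.027 ] len 0.1294 w 0.0445
dir -96.15846345479612 back mid [0.58826999 0.02380874] n [ 0.994229   -0.10727862]
stud along from back 0.09194675175838285 lateral -0.0009248076385911606
[ 0.45688772 -0.06692703  0.087     ]
```

The box moved about 5 mm (limit 20), the stud is about 1 mm off the wedge's axis, and the stud sits 92 mm from the wedge's back. I retreat, lift, and move over the loose corner.

```bash
python3 -m handwheel '0 0 -0.01 0 0 0 0; 0 0 -0.01 0 0 0 0; -0.02 0 0 0 0 0 0; -0.03 0 0 0 0 0 0; -0.03 0 0 0 0 0 0' | grep -E "time|pos|force"; python3 -m handwheel '-0.03 0 0 0 0 0 0; -0.01 0 0.01 0 0 0 0; 0 0 0.025 0 0 0 0; 0 0 0.025 0 0 0 0; 0 0 0.025 0 0 0 0' | grep -E "time|pos|force"; python3 -m handwheel '0 -0.002 0.025 0 0 0 0; 0 0 0.015 0 0 0 0; 0 0 0 0 0 0 0; 0 0 0 0 0 0 0'
python3 - <<'E'
from h import *
s=bot.read_state(); print(s['tool_pos'], (np.array([.5775,-.0675,.073])-s['tool_pos'])@rot(s['orientation']))
im,d=bot.get_image('scene'); np.savez('pics/scene5.npz',im=im,d=d)
cv2.imwrite('pics/scene5.png',cv2.resize(im[170:330,180:430],None,fx=3.2,fy=3.2,interpolation=2)[:,:,::-1])
E
```

```text
time_s: 8.87
tool_pos: [0.5918, 0.0596, 0.0868]
ft_force: [1.5, -0.0, 1.2]
time_s: 9.28
tool_pos: [0.584, -0.0267, 0.1267]
ft_force: [0.5, -0.4, -0.6]
time_s: 9.62
tool_pos: [0.578, -0.0663, 0.1263]
orientation: [-2.008, 1.571, 2.603]
ft_force: [-0.5, 1.0, 0.8]
width: 0.0006
[ 0.57801422 -0.06630902  0.1262975 ] [ 0.05329746 -0.00038011  0.00124203]
```

View pics/scene5.png

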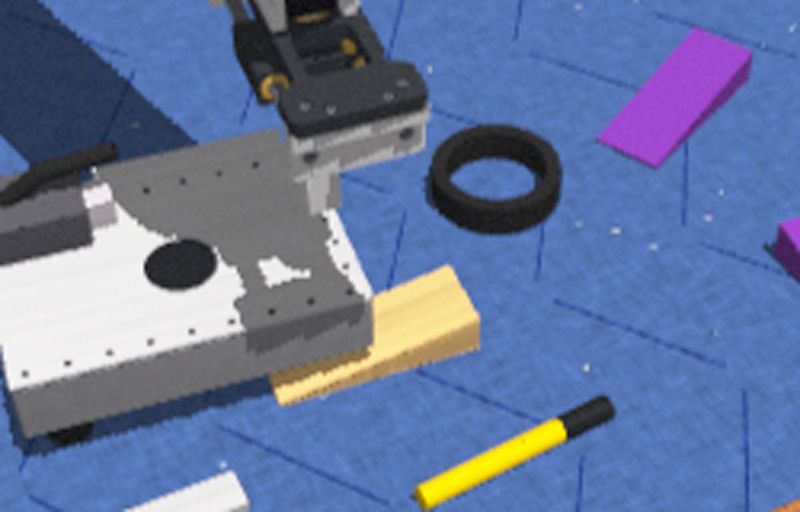

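The fingers at crop (320,200) hover over the corner, and the wedge stays in place under the box edge. I lower onto it.

```bash
python3 -m handwheel '0.015 0 0.001 0 0 0 0; 0.015 0 0 0 0 0 0; 0.012 0 0 0 0 0 0; 0.004 0 0 0 0 0 0; 0 0 0 0 0 0 0' | grep -E "time|pos|force"; python3 -m handwheel '0.002 0 0 0 0 0 0; 0.002 0 0 0 0 0 0; 0.001 0 0 0 0 0 0; 0 0 0 0 0 0 0'| grep -E "time|pos|force";  python3 -m handwheel '0.001 0 0 0 0 0 0; 0 0 0 0 0 0 0'| grep -E "time|pos|force"
```

```text
time_s: 10.08
tool_pos: [0.5774, -0.0661, 0.0794]
ft_force: [-0.5, 0.0, -0.3]
time_s: 10.42
tool_pos: [0.5781, -0.0671, 0.0757]
ft_force: [0.6, 0.2, -0.7]
time_s: 10.58
tool_pos: [0.578, -0.0672, 0.0746]
ft_force: [-0.5, 0.5, 0.6]
```

```bash
for i in 1; do python3 -m handwheel '0.001 0 0 0 0 0 0; 0 0 0 0 0 0 0'| grep -E "pos|force"; python3 -m handwheel '0.001 0 0 0 0 0 0; 0 0 0 0 0 0 0'| grep -E "pos|force"; done
```

```text
tool_pos: [0.578, -0.0672, 0.0734]
ft_force: [-0.5, 0.2, -0.2]
tool_pos: [0.5782, -0.0671, 0.0731]
ft_force: [-4.7, -0.9, 11.2]
```

11 N on contact at z = 73.1 mm, so the corner is level and it carries the load. I press slightly more and hold.

```bash
python3 -m handwheel '0.0003 0 0 0 0 0 0; 0 0 0 0 0 0 0; 0 0 0 0 0 0 0'| grep -E "time|pos|force"; python3 -m handwheel '0 0 0 0 0 0 0; 0 0 0 0 0 0 0; 0 0 0 0 0 0 0; 0 0 0 0 0 0 0; 0 0 0 0 0 0 0'| grep -E "time|pos|force"
```

```text
time_s: 11.17
tool_pos: [0.5782, -0.0671, 0.073]
ft_force: [-4.6, 1.0, 14.4]
time_s: 11.58
tool_pos: [0.5782, -0.0671, 0.073]
ft_force: [-3.3, 0.6, 13.0]
```

```bash
python3 -m handwheel '0 0 0 0 0 0 0; 0 0 0 0 0 0 0; 0 0 0 0 0 0 0; 0 0 0 0 0 0 0; 0 0 0 0 0 0 0'| grep -E "time|pos|force"; python3 -m handwheel '0 0 0 0 0 0 0; 0 0 0 0 0 0 0; 0 0 0 0 0 0 0; 0 0 0 0 0 0 0; 0 0 0 0 0 0 0'| grep -E "time|pos|force"
python3 - <<'E'
from h import *
im,d=bot.get_image('scene'); np.savez('pics/scene6.npz',im=im,d=d)
cv2.imwrite('pics/scene6.png',cv2.resize(im[170:330,150:400],None,fx=3.2,fy=3.2,interpolation=2)[:,:,::-1])
print(bot.read_state()['ft_force'])
E
```

```text
time_s: 12.0
tool_pos: [0.5782, -0.0671, 0.073]
ft_force: [-4.4, 0.7, 12.6]
time_s: 12.42
tool_pos: [0.5783, -0.0671, 0.0729]
ft_force: [-3.2, 0.7, 11.6]
[-4.5239277   0.42131099 12.19290178]
```

View pics/scene6.png

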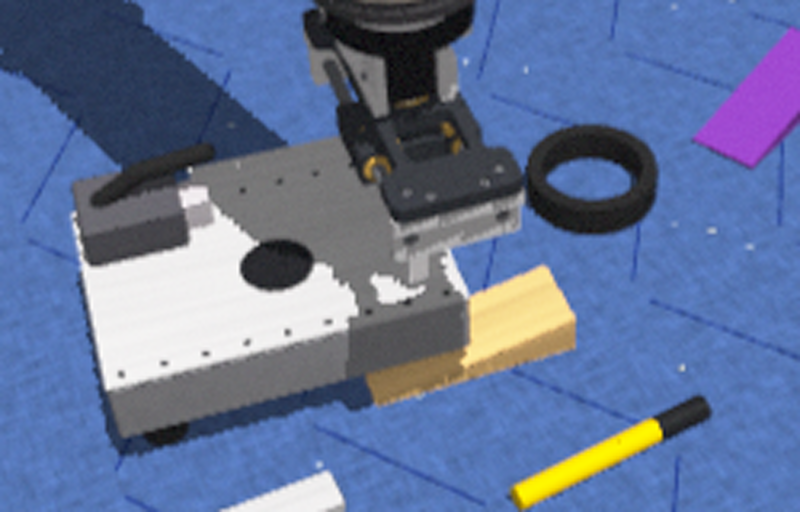

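It held 12–14 N for over a second with no sinking. Now I move clear.

```bash
python3 -m handwheel '-0.003 0 0 0 0 0 0; -0.01 0 0 0 0 0 0; -0.02 0 0 0 0 0 0; -0.03 0 0 0 0 0 0; -0.03 0 0 0 0 0 0'| grep -E "time|pos|force"; python3 -m handwheel '-0.03 0 0 0 0 0 0; 0 0 -0.03 0 0 0 0; 0 0 -0.03 0 0 0 0; 0 0 -0.03 0 0 0 0; 0 0 -0.03 0 0 0 0'| grep -E "time|pos|force"; python3 -m handwheel '0 0 -0.03 0 0 0 0; 0 0 -0.02 0 0 0 0; 0 0 -0.01 0 0 0 0; 0 0 0 0 0 0 0; 0 0 0 0 0 0 0'| grep -E "time|pos|force"
python3 - <<'E'
from h import *
C=cam('scene')
im,d=bot.get_image('scene'); np.savez('pics/scene7.npz',im=im,d=d)
cv2.imwrite('pics/scene7.png',cv2.resize(im[170:330,150:400],None,fx=3.2,fy=3.2,interpolation=2)[:,:,::-1])
a,b=cloud(C,np.load('pics/scene0.npz')['d']),cloud(C,d)
for P in(a,b):
    Q=P[220:300,178:296].reshape(-1,3); Q=Q[(Q[:,2]>.066)&(Q[:,2]<.078)]
    n=np.c_[Q[:,:2]-[.579,-.063],np.ones(len(Q))]; k=np.linalg.lstsq(n,Q[:,2],rcond=None)[0]
    print('loose z',k[2],'far z',k@[-.1166,-.1485,1],len(Q))
E
```

```text
time_s: 12.88
tool_pos: [0.5774, -0.0669, 0.1664]
ft_force: [0.9, -0.6, 0.3]
time_s: 13.3
tool_pos: [0.59, 0.0534, 0.1962]
ft_force: [1.0, -0.1, -0.8]
time_s: 13.72
tool_pos: [0.596, 0.1112, 0.1953]
ft_force: [-0.6, -1.2, -1.1]
loose z 0.0708579886938982 far z 0.07157900031933298 5514
loose z 0.07079044146450494 far z 0.07168870255125236 5555
```

View pics/scene7.png

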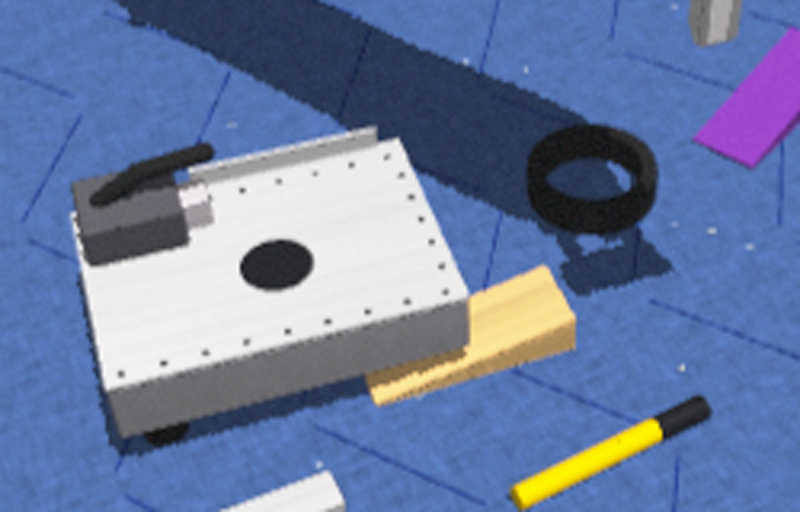

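The box stands level, unchanged from the start within 0.2 mm. The wedge is under the stud corner, its thin +x end showing at crop (375,398), and the tape, marker and bar are where they were. I hand it in.

```bash
python3 -c "
from rig import bot
print(bot.job_done())"
```

```text
the job is handed in; nothing more can be done
None
```

The wedge is snug under the bare stud and the box held firm under the press test. I handed the job in at about 14 s of the 58 s allowed; handing in gives no verdict.

- **Wedging:** I pushed the wooden wedge thin end first until the push force rose from about 1 N to 7–9 N. At that stop the stud was about 1 mm off the wedge's centre line.
- **Press test:** I pressed on the loose corner with 11–14 N for over a second. The fingertips stayed at 73 mm, so the corner stayed level.
- **Final check:** With the arm clear, the depth fit puts both diagonal corners within about 0.2 mm of their starting heights. Their absolute depth readings are 1–2 mm below the nominal 73 mm, as they were before I started.
- **Side effect:** The final push slid the box about 5 mm, inside the 20 mm limit. In the last scene view, the tape, marker and flat bar were where they started. I did not measure the other bystanders.
- **Weaker reading:** In the scene view the wedge's width came out at 42–45 mm instead of 50 mm. The 1 mm sideways figure could therefore be off by a few millimetres, still well inside the ±24 mm allowed.

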